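Fold out the crank and clamp a squeegee end to end

ROBOT

A 7-joint arm with a two-finger parallel gripper is mounted at the origin on a cart in front of the work surface, level with it; the furniture and walls round the work are solid. World frame = base frame: x ahead of the robot, y to its left, z up, the work surface at z = 0. Lengths are in m, angles in rad, forces in N, time in s.
With the tool pointing down it reaches from about 0.425 to 0.875 m from the base axis. Payload 4.7 kg.
Tool frame: the origin (TCP) lies midway between the tips of the shut fingers; the grasp point (between the pads) lies 19 mm behind it; x points along the fingers, z is the direction in which the jaws open and shut, and the axes are right-handed (so a half turn about x gives the same grasp; the last joint's range is limited). The gripper opens to 87 mm and grips with 3 to 60 N. Pads are 19 mm wide; open, the fingers measure 117 mm over their backs; the gripper's body (75 mm by 190 mm) begins 51 mm behind the grasp point.
Start: joints at [1.277, 0.321, -0.07, 1.45, 0.023, 1.371, -0.057], TCP at [0.197, -0.619, 0.223] pointing down, gripper open.
Joint ranges: [-2.86, 2.86], [-0.3, 2.09], [-1.38, 1.24], [0.06, 2.45], [-1.56, 4.7], [0.09, 2.05], [-2.69, 2.69]. Speed limits (rad/s): [2.57, 2.57, 3.14, 3.14, 3.14, 3.14, 3.14].

INTERFACE

Orientations are given as a rotation vector (axis times angle).
In Python, from bench import ctrl, vision, close_job gives the robot as it stands. The module is installed in compiled form; this text tells all that it offers.
- The arm moves only by the tool servo_tool, never from a script. Its argument "commands" is a list that holds one entry, the list of rows, each a list of 7 numbers: the turn, a rotation vector about the tool's x, y, z in degrees, then the shift along the tool's x, y, z in mm, then the finger opening in mm, from 0 to 87. In form: [[[wx, wy, wz, x, y, z, grip], ...]]. A call has 1 to 5 rows; each row is the pose to reach, as a shift and turn from the pose commanded when the call began, along the tool's axes at that moment; what a row does not reach only later rows make up. A row lasts 1/8 s, in which the tool goes at most 62.5 mm and 10.7 degrees, less where a joint would pass 70% of its speed; a pose out of reach is approached as far as the arm can. A call with a gripper value outside its range is refused whole. The fingers move at their own pace and stop on an object; "newtons" is the grip in N (left out, the last holds). Time passes only in rows, so rows that repeat a pose let the fingers close. It gives the time, the measured TCP pose, the force and the opening at its end, in the units of the state.
- ctrl.get_state(): the state, without advancing time (a new reading comes with each control period).
- vision.get_image(name): name is "scene" or "top" or "wrist"; returns the picture (384x512x3 uint8, red, green, blue); there is no depth.
- vision.camera_info(name): a dict with "fov_y" (degrees; the focal length in pixels is half the picture's height over the tangent of half this angle, whatever the lens; pixels are square), "cx", "cy" (the principal point, pixels), "pose" (4x4, takes a point from camera to world coordinates). Camera axes: x right, y down, z forward; pixel columns grow to the right and rows downward; lengths in m; the calibration is good to about 2 mm. A picture is of the moment at which its call begins: read the wrist's pose just before it. camera_info takes no time and is no camera call; for the wrist camera it gives the pose at the moment of the call.
- close_job(): hands the job in, once; it reports no verdict.
The state is a dict: "time": time; "joint_positions": joint angles; "qd": joint speeds; "joint_torque": joint torques, N m; "position": TCP position; "tool_rot": TCP orientation; "ft_force": force on the tool from outside, world axes, zero at the start; "torque": the same for the moment, N m; "grip_width": opening from 0.0 (shut) to 1.0 (fully open).
Only numpy, scipy, OpenCV 4.12 (cv2) and the standard library are available. Lean on these libraries where they do the work, as an engineer would, in place of code of your own. Each camera call takes 0.05 s, during which the arm holds its last target. There are 200 camera calls.

TASK

Clamp the squeegee in the bench clamp for cleaning: first swing the folded red crank handle up until it stands fully upright against its stop, then crank clockwise (seen from above) by feel until the jaw has pushed the squeegee square against the far fence and grips it firmly, but stop before it gets so hard that the wood is crushed. Keep the handle upright while cranking, leave it upright and let go; do not disturb the jar, the cup and the tape roll standing round the clamp.

Things in the scene. Friction and masses are not known exactly. Their poses are not given: they have to be found in the camera images.
- clamp_bed: Bench clamp, fixed: grey bed plate 130 x 402 x 16 mm, at one end a blue gearbox (92 x 92 mm, top 56 mm above the table) with the crank on it. Origin on the table under the upright crank axis, z up; the bed runs to its own -y (y = +57 to -345 mm). The squeegee lies on the plate between jaw and fence.
- crank (a joint): Crank angle q, rad, growing clockwise seen from above (closes the jaw). The arm points along clamp_bed's +x turned by -q about z. Dark bar 22 mm wide, 77 mm long, top 70 mm above the table (nut on the axis to 73), at its end a fork 28 mm wide, top at 110 mm. Free turning takes 0.45 N m, about 7 N at the handle; the crank stays where it is left. Limits -1.2 and 11.5.
- handle (a joint): Fold angle of the red handle, rad: 0 = folded flat above the arm, pointing from the fork back over the crank axis (it starts 0 to 0.3 up from there); 1.57 = upright, at a solid stop. A stiff friction hinge that stays where it is left: 0.35 N m to swing it, about 6 N at 55 mm from the pin. So upright, a harder push towards the crank axis folds it again; outward it is solid.
- handle_hinge (a point): Centre of the handle's hinge pin in the fork, 65 mm from the crank axis, 100 mm above the table. The pin is horizontal, at right angles to the arm.
- handle_grip (a point): Centre of the handle's red ball knob, 30 mm diameter, 55 mm from the hinge pin; it swivels freely on the handle's end about the pin's direction and about the handle's length. A red neck 17 mm thick joins it to the pin. Folded, the ball's centre lies 100 mm above the table, 30 mm over the arm and 10 mm from the crank axis; upright it is 155 mm high. Own -x points along the handle away from the pin, y along the pin.
- jaw: Sliding aluminium jaw, 104 mm wide, 34 mm high, with a rubber face; origin at the foot of that face, on the plate (16 mm up). The crank moves it 34 mm a turn towards clamp_bed's -y. Clamping adds about 0.8 N at the handle per 10 N on the squeegee: firm from 25 N; 40 to 80 N (3 to 7 N at the handle over free turning) is right; above 100 N crushes. 25 to 100 N is only some 3 mm of jaw travel.
- fence: Fixed aluminium fence, 110 x 30 x 36 mm, across the bed at the far end, set at different distances. Origin on the plate at the foot of its face that looks to the jaw. A black rubber pad stands 2 to 14 mm out of that face; how far is not measured.
- squeegee: Wooden squeegee, about 110 x 165 x 31 mm, loose, lying flat on the bed plate with its 165 mm length (own y) roughly along the bed and a few mm away from jaw and fence pad. Origin at the centre of its underside. It is not to be handled: the jaw pushes it square.
- black_lid_jar: Bystander: ink jar with black lid, 67 mm diameter, 68 mm tall, loose. Origin at the centre of its underside.
- mixing_cup: Bystander: white plastic cup, 68 mm diameter, 85 mm tall, loose and light. Origin at the centre of its underside.
- tape_roll: Bystander: roll of masking tape, 72 mm diameter, 18 mm high, lying flat, loose. Origin at the centre of its underside.

How it is judged:
By the outcome, as a careful person would: the job done as asked, in the order asked, and still so for the second after the job is handed in, with the robot touching nothing.
It also fails if it takes over 70 s, if anything falls off the work surface, if the arm or the gripper's body presses on something with over 40 N, if the wrist force passes 120 N, or if a joint passes its speed limit or range.

## Working session

There is one attempt and no reset: what is moved stays moved. The work goes in short steps, Python scripts to look and compute and a tool call to move; the robot and the scene stay as the last step left them, time stands still between calls to the robot, and variables do not carry over. Pictures are saved under pics/ and viewed, about 8 in all and at most 12, crops included, and the job is handed in when it is done.

Besides the shell and the picture viewer there is one more tool, called after ">>>" as name(argument=value, ...) on one line, values as JSON. servo_tool: Moves the arm, as the interface text tells. Its arguments: {"type":"object","properties":{"commands":{"type":"array"},"newtons":{"type":"number"}},"required":["commands"]}

```bash
mkdir -p pics; python3 - <<'E'
from bench import ctrl, vision
import cv2, numpy as np
for n in ["scene","top"]:
    im=vision.get_image(n); cv2.imwrite(f"pics/{n}0.png",im[:,:,::-1])
    i=vision.camera_info(n); print(n,i["fov_y"],i["cx"],i["cy"],np.round(i["pose"],4).tolist())
s=ctrl.get_state(); print({k:np.round(v,3).tolist() for k,v in s.items()})
E
```

```text
scene 53.4639101266129 257.8700334888604 196.69727436506713 [[-0.4733, -0.4555, 0.754, -0.0378], [-0.8809, 0.2374, -0.4095, 0.3592], [0.0075, -0.858, -0.5137, 0.5242], [0.0, 0.0, 0.0, 1.0]]
top 49.77883130792259 251.8022951553411 193.26509692427712 [[0.0046, -0.9834, 0.1817, 0.4541], [-1.0, -0.0033, 0.0074, -0.0317], [-0.0066, -0.1817, -0.9833, 0.9379], [0.0, 0.0, 0.0, 1.0]]
{'time': 0.1, 'joint_positions': [1.277, 0.322, -0.07, 1.452, 0.023, 1.371, -0.057], 'qd': [-0.001, -0.002, 0.0, -0.001, 0.001, -0.0, -0.002], 'joint_torque': [0.0, -49.257, -0.406, -31.34, -0.064, 0.039, 0.0], 'position': [0.197, -0.619, 0.222], 'tool_rot': [0.98, 1.341, -0.979], 'ft_force': [0.512, 0.252, 0.792], 'torque': [-0.047, -0.052, 0.007], 'grip_width': 1.003}
```

View pics/top0.png

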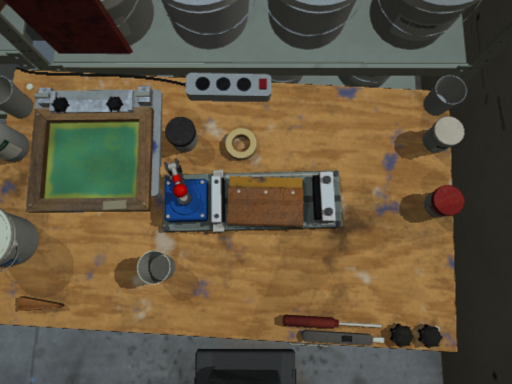

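View pics/scene0.png

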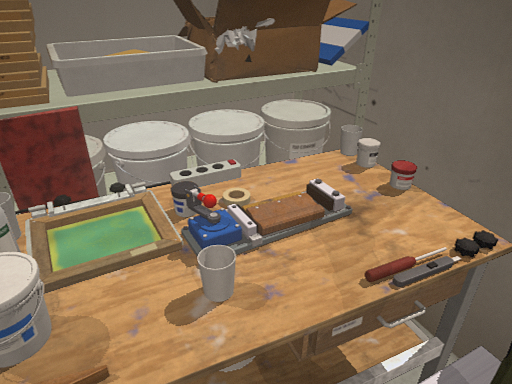

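The top view shows the gearbox at about (186,200), the ball at (180,190) and the fork at (175,168). The bed runs right, towards -y. The jar is at (181,133), the tape at (240,143) and the cup at (156,267).

```bash
cat > h.py <<'E'
import numpy as np, cv2
from bench import ctrl, vision
def ray(n,u,v,info=None):
    i=info or vision.camera_info(n); f=192/np.tan(np.radians(i["fov_y"]/2)); P=np.array(i["pose"])
    d=P[:3,:3]@np.array([(u-i["cx"])/f,(v-i["cy"])/f,1]); return P[:3,3],d/np.linalg.norm(d)
def plane(n,u,v,z,info=None):
    o,d=ray(n,u,v,info); return o+d*(z-o[2])/d[2]
def two(a,b):
    (o1,d1),(o2,d2)=a,b; A=np.array([d1,-d2]).T
    s=np.linalg.lstsq(A,o2-o1,rcond=None)[0]; p,q=o1+s[0]*d1,o2+s[1]*d2; return (p+q)/2,np.linalg.norm(p-q)
def big(m):
    n,l,s,c=cv2.connectedComponentsWithStats(m.astype(np.uint8)); k=1+np.argsort(-s[1:,4])[:3]; return [(s[j],c[j]) for j in k]
def hsv(im): return cv2.cvtColor(im,cv2.COLOR_RGB2HSV)
E
python3 - <<'E'
from h import *
T=cv2.imread("pics/top0.png")[:,:,::-1].copy(); S=cv2.imread("pics/scene0.png")[:,:,::-1].copy()
def red(im):
    h=hsv(im); return ((h[...,0]<6)|(h[...,0]>174))&(h[...,1]>190)&(h[...,2]>110)
def blue(im):
    h=hsv(im); return (h[...,0]>100)&(h[...,0]<125)&(h[...,1]>150)&(h[...,2]>60)
def sub(m,x0,y0,x1,y1):
    k=np.zeros_like(m); k[y0:y1,x0:x1]=m[y0:y1,x0:x1]; return k
rt=big(sub(red(T),160,160,215,235))[0]; rs=big(sub(red(S),180,180,235,240))[0]
print(rt,rs)
print("ball two",two(ray("top",*rt[1]),ray("scene",*rs[1])))
m=sub(blue(T),150,160,225,240); c=max(cv2.findContours(m.astype(np.uint8),0,2)[0],key=cv2.contourArea)
r=cv2.minAreaRect(c); print("blue",r,[plane("top",*p,0.056).round(3).tolist() for p in cv2.boxPoints(r)])
print("fork",plane("top",175,168,0.105).round(3),"jar",plane("top",181,131,.068).round(3),"cup",plane("top",156,265,.085).round(3),"tape",plane("top",240,143,.018).round(3))
a=cv2.resize(T[100:240,140:360],None,fx=3.6,fy=3.6,interpolation=2); cv2.imwrite("pics/z.png",a[:,:,::-1])
E
```

```text
(array([174, 184,  13,  12, 117], dtype=int32), array([180.01709402, 189.45299145])) (array([203, 194,  13,  12, 116], dtype=int32), array([209.32758621, 199.54310345]))
ball two (array([0.61524209, 0.12161019, 0.10482825]), np.float64(0.0008555616293721513))
blue ((185.5, 199.5), (41.0, 41.0), 90.0) [[0.648, 0.165, 0.056], [0.648, 0.075, 0.056], [0.558, 0.073, 0.056], [0.558, 0.161, 0.056]]
fork [0.661 0.134 0.105] jar [0.754 0.131 0.068] cup [0.463 0.169 0.085] tape [0.742 0.003 0.018]
```

View pics/z.png

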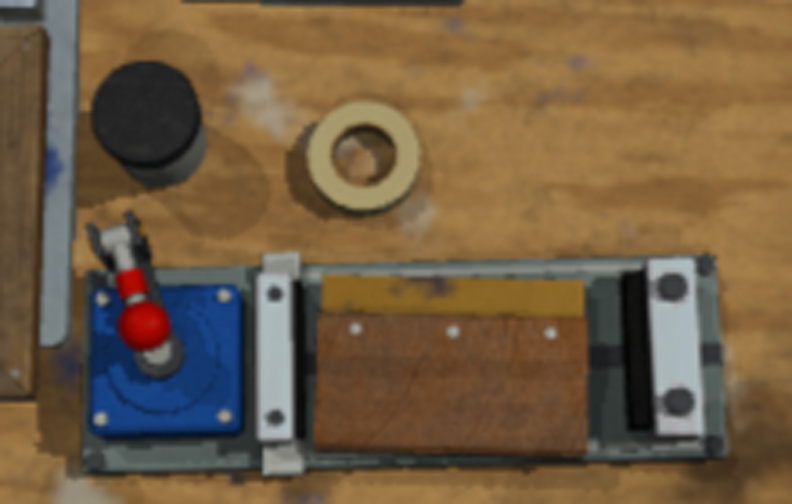

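```bash
cat >> h.py <<'E'
from scipy.spatial.transform import Rotation as Ro
def st(): 
    s=ctrl.get_state(); return s, np.array(s["position"]), Ro.from_rotvec(s["tool_rot"])
def rel(p,R,target,Rt=None):
    d=R.inv().apply(np.array(target)-p)*1000
    w=(R.inv()*Rt).as_rotvec(degrees=True) if Rt is not None else np.zeros(3)
    return w.round(1).tolist(), d.round(1).tolist()
def down(ang):  # tool x down, tool z at heading ang (deg)
    x=np.array([0,0,-1.]); z=np.array([np.cos(np.radians(ang)),np.sin(np.radians(ang)),0]); return Ro.from_matrix(np.array([x,np.cross(z,x),z]).T)
E
python3 - <<'E'
from h import *
s,p,R=st(); print(p,R.as_matrix().round(3).tolist())
for a in (105.4,-74.6): print(a,rel(p,R,[0.615,0.1216,0.22],down(a)))
E
```

```text
[ 0.19672275 -0.61900384  0.22160218] [[-0.001, 0.953, 0.303], [0.002, 0.303, -0.953], [-1.0, -0.0, -0.002]]
105.4 ([-177.8, -0.0, -0.1], [2.5, 623.0, -579.1])
-74.6 ([2.2, -0.1, 0.0], [2.5, 623.0, -579.1])
```

>>> servo_tool(commands=[[[0,0,0,0,41.5,-38.6,60],[0,0,0,0,83,-77.2,60],[0,0,0,0,124.5,-115.8,60],[0,0,0,0,166,-154.4,60],[0,0,0,0,207.5,-193,60]]], newtons=40)

```text
time: 0.72
position: [0.3367, -0.3708, 0.2222]
tool_rot: [0.98, 1.34, -0.98]
ft_force: [1.1, 0.3, 0.7]
grip_width: 0.695
```

>>> servo_tool(commands=[[[0,0,0,0,41.5,-38.6,60],[0,0,0,0,83,-77.2,60],[0,0,0,0,124.5,-115.8,60],[0,0,0,0,166,-154.4,60],[0,0,0,0,207.5,-193,60]]])

```text
time: 1.35
position: [0.4758, -0.1243, 0.2224]
tool_rot: [0.979, 1.339, -0.98]
ft_force: [1.2, -0.2, -0.4]
grip_width: 0.69
```

>>> servo_tool(commands=[[[0,0,0,0,41.5,-38.6,60],[0,0,0,0,83,-77.2,60],[1,0,0,0,124.5,-115.8,60],[2.2,0,0,0,166,-154.4,60],[2.2,0,0,0,207.5,-193,60]]])

```text
time: 1.98
position: [0.6154, 0.122, 0.2221]
tool_rot: [1.009, 1.324, -1.01]
ft_force: [0.6, 0.0, -0.8]
grip_width: 0.689
```

```bash
python3 - <<'E'
from h import *
s,p,R=st(); i=vision.camera_info("wrist"); im=vision.get_image("wrist"); cv2.imwrite("pics/w1.png",im[:,:,::-1])
h=hsv(im); m=((h[...,0]<6)|(h[...,0]>174))&(h[...,1]>190)&(h[...,2]>80)
for st_,c in big(m): print(st_,c,plane("wrist",*c,0.105,i).round(4))
print(p,i["pose"][:3,3] if hasattr(i["pose"],'shape') else i["pose"])
print(R.as_matrix().round(3).tolist(), s["joint_positions"])
E
```

```text
[235 174  28  27 577] [248.50779896 186.95493934] [0.617  0.1259 0.105 ]
[239 151  15  12 145] [246.14482759 156.97931034] [0.641  0.1344 0.105 ]
[0.61540532 0.12199079 0.22207713] [0.69053883 0.14191222 0.38453613]
[[-0.0, 0.964, 0.265], [-0.0, 0.265, -0.964], [-1.0, -0.001, 0.0]] [ 0.33953086  0.35803765 -0.73745591  1.49102329  0.24237186  1.38641431
 -1.7132902 ]
```

View pics/w1.png

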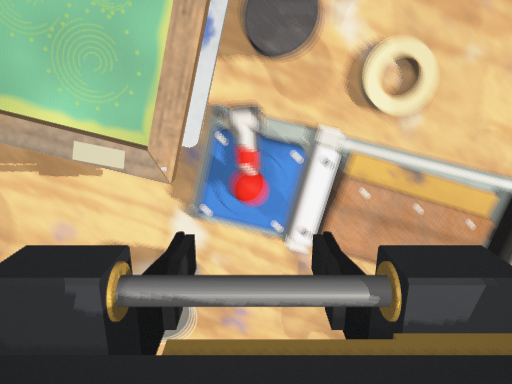

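The wrist view has the ball at (248,187), the neck running up to the fork at (245,115), and nothing near the ball. The picture was slightly blurred by motion, so I'll measure once more with the arm at rest.

```bash
python3 - <<'E'
from h import *
s,p,R=st(); i=vision.camera_info("wrist"); im=vision.get_image("wrist"); cv2.imwrite("pics/w2.png",im[:,:,::-1])
h=hsv(im); m=((h[...,0]<6)|(h[...,0]>174))&(h[...,1]>190)&(h[...,2]>80)
for s_,c in big(m)[:2]: print(s_,c,plane("wrist",*c,0.105,i).round(4))
bl=(h[...,0]>100)&(h[...,0]<125)&(h[...,1]>150)&(h[...,2]>50)
c=max(cv2.findContours(bl.astype(np.uint8),0,2)[0],key=cv2.contourArea); r=cv2.minAreaRect(c); b=cv2.boxPoints(r)
B=np.array([plane("wrist",*q,.056,i) for q in b]); print(r,B.round(4).tolist(),B.mean(0))
rs=ray("wrist",*big(m)[0][1],i); print(two(rs,ray("scene",209.3,199.5)),two(rs,ray("top",180,189.45)))
print(p)
E
```

```text
[248 181  33  32 837] [263.98088411 196.07526882] [0.6143 0.1221 0.105 ]
[253 157  20  19 308] [262.43181818 166.72402597] [0.6381 0.1304 0.105 ]
((264.19091796875, 187.19314575195312), (91.46961212158203, 88.36236572265625), 13.828649520874023) [[0.5621, 0.1634, 0.056], [0.6511, 0.1648, 0.056], [0.6544, 0.0778, 0.056], [0.5642, 0.0697, 0.056]] [0.60796786 0.11894184 0.056     ]
(array([0.61431274, 0.12185328, 0.10531017]), np.float64(0.0005468107220598963)) (array([0.61494328, 0.1219771 , 0.10666176]), np.float64(0.0006670819223196073))
[0.61642234 0.13175756 0.22121924]
```

>>> servo_tool(commands=[[[0,0,0,0,0,0,60],[0,0,0,25,0,0,60],[0,0,0,50,0,0,60],[0,0,0,65,0,0,60],[0,0,0,65,0,0,60]]])

```text
time: 2.7
position: [0.614, 0.1191, 0.1566]
tool_rot: [1.008, 1.325, -1.012]
ft_force: [-0.4, 0.3, 0.1]
grip_width: 0.689
```

```bash
python3 - <<'E'
from h import *
s,p,R=st(); print(p, rel(p,R,[.6145,.122,.0865],down(-72.5)), s["ft_force"])
E
```

```text
[0.61399981 0.11913791 0.1565909 ] ([-2.2, 0.0, 0.1], [70.1, 1.4, -2.7]) [-0.41023915  0.27201366  0.07296106]
```

>>> servo_tool(commands=[[[0,0,0,25,0.5,-1,60],[0,0,0,50,0.5,-1,60],[0,0,0,70,0.5,-1,60],[0,0,0,70,0.5,-1,60],[0,0,0,70,0.5,-1,60]]])

```text
time: 3.32
position: [0.6157, 0.1222, 0.0886]
tool_rot: [1.009, 1.323, -1.007]
ft_force: [-0.4, 0.5, 0.3]
grip_width: 0.691
```

>>> servo_tool(commands=[[[0,0,0,0,0,0,40],[0,0,0,0,0,0,20],[0,0,0,0,0,0,20],[0,0,0,0,0,0,20],[0,0,0,0,0,0,20]]], newtons=40)

```text
time: 3.95
position: [0.6148, 0.1225, 0.0876]
tool_rot: [1.009, 1.325, -1.008]
ft_force: [0.3, 0.8, -0.1]
grip_width: 0.322
```

```bash
python3 - <<'E'
from h import *
s,p,R=st(); print(p,s["ft_force"],s["grip_width"])
a=np.radians(17.5); d=np.array([np.cos(a),np.sin(a),0]); H=p+[0,0,.019]; H=H+.055*(np.cos(.1)*d)-[0,0,.0055]; print("hinge",H)
for ang in range(90,-1,-10): pass
c=p; 
for f in (.1,.3,.5,.7,.9,1.1,1.3,1.5,1.57):
    t=H+.055*(-np.cos(f)*d+np.array([0,0,np.sin(f)]))-[0,0,.019]; print(f,t.round(4),rel(p,R,t)[1])
E
```

```text
[0.6148365  0.12248203 0.08763727] [ 0.26304574  0.82676208 -0.08984725] 0.3220080928039345
hinge [0.66702888 0.13893823 0.10113727]
0.1 [0.6148 0.1225 0.0876] [0.0, -0.0, 0.0]
0.3 [0.6169 0.1231 0.0984] [-10.8, 2.2, -0.1]
0.5 [0.621  0.1244 0.1085] [-20.9, 6.5, -0.2]
0.7 [0.6269 0.1263 0.1176] [-29.9, 12.7, -0.5]
0.9 [0.6344 0.1287 0.1252] [-37.6, 20.5, -0.8]
1.1 [0.6432 0.1314 0.1312] [-43.5, 29.8, -1.1]
1.3 [0.653  0.1345 0.1351] [-47.5, 40.0, -1.5]
1.5 [0.6633 0.1378 0.137 ] [-49.4, 50.8, -1.8]
1.57 [0.667  0.1389 0.1371] [-49.5, 54.6, -2.0]
```

>>> servo_tool(commands=[[[0,0,0,-5.5,0.7,0,20],[0,0,0,-11,2.2,0,20],[0,0,0,-16,4.2,-0.2,20],[0,0,0,-21,6.5,-0.2,20],[0,0,0,-25.5,9.5,-0.4,20]]], newtons=50)

```text
time: 4.58
position: [0.6216, 0.1247, 0.1126]
tool_rot: [1.005, 1.328, -1.013]
ft_force: [-7.8, 0.5, -4.4]
grip_width: 0.319
```

>>> servo_tool(commands=[[[0,0,0,-4.4,3.2,0,20],[0,0,0,-8.3,7,-0.2,20],[0,0,0,-12,11,-0.4,20],[0,0,0,-15.5,15.5,-0.5,20],[0,0,0,-18,20.3,-0.7,20]]])

```text
time: 5.2
position: [0.6403, 0.131, 0.1325]
tool_rot: [1.004, 1.329, -1.013]
ft_force: [-12.7, -1.2, 6.0]
grip_width: 0.316
```

>>> servo_tool(commands=[[[0,0,0,-2.2,5,-0.2,20],[0,0,0,-4,10.2,-0.4,20],[0,0,0,-5.2,15.5,-0.6,20],[0,0,0,-5.8,21,-0.7,20],[0,0,0,-6,25,-0.9,20]]])

```text
time: 5.82
position: [0.667, 0.1402, 0.1404]
tool_rot: [1.009, 1.325, -1.007]
ft_force: [-6.8, 1.5, 6.2]
grip_width: 0.321
```

>>> servo_tool(commands=[[[0,0,0,0,2,0,20],[0,0,0,0,4,0,20],[0,0,0,0,5,0,20],[0,0,0,0,5,0,20]]])

```text
time: 6.32
position: [0.668, 0.1404, 0.1402]
tool_rot: [1.003, 1.33, -1.014]
ft_force: [-17.5, -2.7, 12.7]
grip_width: 0.324
```

```bash
python3 - <<'E'
from h import *
s,p,R=st(); print(p,s["ft_force"],s["torque"],s["joint_positions"])
im=vision.get_image("scene"); t=vision.get_image("top")
v=np.hstack([cv2.resize(x,None,fx=3.5,fy=3.5,interpolation=2) for x in (im[150:260,150:260],t[130:240,130:240])]); cv2.imwrite("pics/up.png",v[:,:,::-1])
E
```

```text
[0.66802483 0.14044083 0.14016194] [-17.54054715  -2.68447041  12.68645277] [-0.33137126  3.91439317  0.00795084] [ 0.24465757  0.53348447 -0.68988813  1.43593014  0.34156601  1.30225555
 -1.77007375]
```

View pics/up.png

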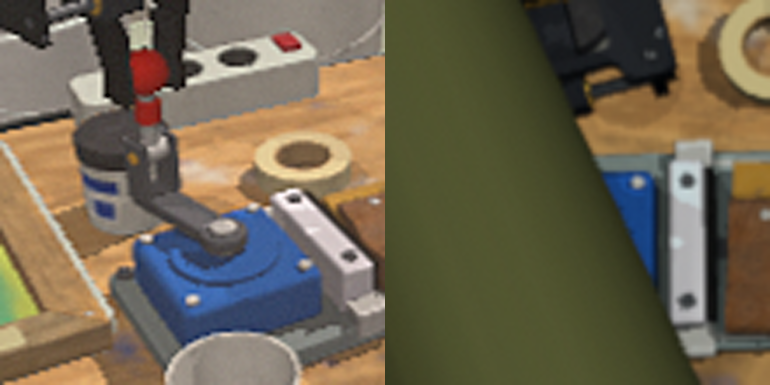

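The scene view shows the handle upright above the fork: ball at (148,68), neck straight below it. At the stop I read 17 N outward with the tool hardly moving. Next I work out the cranking rows.

```bash
cat > c.py <<'E'
import sys; from h import *
# rows from cmd angle a to angles list, radius r, in fixed tool frame
a0,r0,step,n,r=map(float,sys.argv[1:6]); P=lambda a,r:np.array([r*np.cos(np.radians(a)),r*np.sin(np.radians(a))])
for k in range(1,int(n)+1): print(k, a0+k*step, (P(a0+k*step,r)-P(a0,r0)).round(1).tolist())
E
cat > m.py <<'E'
from h import *
A=np.array([.606,.1197]); s,p,R=st(); d=p[:2]-A; F=np.array(s["ft_force"]); u=d/np.linalg.norm(d); t=np.array([u[1],-u[0]])
print("t",round(s["time"],2),"r",(np.linalg.norm(d)*1e3).round(1),"theta",(15.4-np.degrees(np.arctan2(d[1],d[0]))).round(2),"z",p[2].round(4),"Fout(tool gets)",(F[:2]@u).round(1),"Ftan",(F[:2]@t).round(1),"Fz",F[2].round(1))
E
python3 m.py; for a in -3.2 56.8 116.8 176.8; do python3 c.py $a 66.8 12 5 66.8; done
```

```text
t 6.42 r 65.4 theta -3.11 z 0.1402 Fout(tool gets) -17.6 Ftan -4.0 Fz 12.9
1 8.8 [-0.7, 13.9]
2 20.8 [-4.2, 27.5]
3 32.8 [-10.5, 39.9]
4 44.8 [-19.3, 50.8]
5 56.8 [-30.1, 59.6]
1 68.8 [-12.4, 6.4]
2 80.8 [-25.9, 10.0]
3 92.8 [-39.8, 10.8]
4 104.8 [-53.6, 8.7]
5 116.8 [-66.7, 3.7]
1 128.8 [-11.7, -7.6]
2 140.8 [-21.6, -17.4]
3 152.8 [-29.3, -29.1]
4 164.8 [-34.3, -42.1]
5 176.8 [-36.6, -55.9]
1 188.8 [0.7, -13.9]
2 200.8 [4.2, -27.5]
3 212.8 [10.5, -39.9]
4 224.8 [19.3, -50.8]
5 236.8 [30.1, -59.6]
```

>>> servo_tool(commands=[[[0,0,0,-2.8,-2.2,-1.3,20],[0,0,0,-2.8,-2.2,-1.3,20]]])

```text
time: 6.68
position: [0.6675, 0.1404, 0.1405]
tool_rot: [1.005, 1.327, -1.012]
ft_force: [-7.8, 0.2, -0.9]
grip_width: 0.322
```

Preload is now 8 N outward, so I start cranking.

>>> servo_tool(commands=[[[0,0,0,0,-0.7,13.9,20],[0,0,0,0,-4.2,27.5,20],[0,0,0,0,-10.5,39.9,20],[0,0,0,0,-19.3,50.8,20],[0,0,0,0,-30.1,59.6,20]]])

```text
time: 7.3
position: [0.6573, 0.0795, 0.1407]
tool_rot: [1.012, 1.327, -1.001]
ft_force: [1.6, 8.7, -7.3]
grip_width: 0.317
```

```bash
python3 m.py
```

```text
t 7.3 r 65.2 theta 53.52 z 0.1407 Fout(tool gets) -4.1 Ftan -7.9 Fz -7.3
```

>>> servo_tool(commands=[[[0,0,0,0.5,-12.4,6.4,20],[0,0,0,1,-25.9,10.0,20],[0,0,0,1,-39.8,10.8,20],[0,0,0,1,-53.6,8.7,20],[0,0,0,1,-66.7,3.7,20]]])

```text
time: 7.92
position: [0.5971, 0.0543, 0.1407]
tool_rot: [1.014, 1.317, -1.001]
ft_force: [7.6, 3.6, -8.0]
grip_width: 0.315
```

```bash
python3 m.py
```

```text
t 7.92 r 66.0 theta 113.16 z 0.1407 Fout(tool gets) -4.6 Ftan -7.1 Fz -8.0
```

>>> servo_tool(commands=[[[0,0,0,1,-11.7,-7.6,20],[0,0,0,1,-21.6,-17.4,20],[0,0,0,1,-29.3,-29.1,20],[0,0,0,1,-34.3,-42.1,20],[0,0,0,1,-36.6,-55.9,20]]])

```text
time: 8.55
position: [0.546, 0.0926, 0.1404]
tool_rot: [1.008, 1.313, -1.012]
ft_force: [1.1, -8.4, 2.1]
grip_width: 0.319
```

```bash
python3 m.py
```

```text
t 8.55 r 65.8 theta 171.08 z 0.1404 Fout(tool gets) 2.5 Ftan -8.1 Fz 2.1
```

```bash
python3 c.py 176.8 66.8 12 5 68.3; python3 c.py 236.8 68.3 10 5 68.3
```

```text
1 188.8 [-0.8, -14.2]
2 200.8 [2.8, -28.0]
3 212.8 [9.3, -40.7]
4 224.8 [18.2, -51.9]
5 236.8 [29.3, -60.9]
1 246.8 [10.5, -5.6]
2 256.8 [21.8, -9.3]
3 266.8 [33.6, -11.0]
4 276.8 [45.5, -10.7]
5 286.8 [57.1, -8.2]
```

>>> servo_tool(commands=[[[0,0,0,0,-0.8,-14.2,20],[0,0,0,0,2.8,-28.0,20],[0,0,0,0,9.3,-40.7,20],[0,0,0,0,18.2,-51.9,20],[0,0,0,0,29.3,-60.9,20]]])

```text
time: 9.18
position: [0.5559, 0.1618, 0.1403]
tool_rot: [1.006, 1.319, -1.012]
ft_force: [-5.7, -5.5, 6.1]
grip_width: 0.32
```

```bash
python3 m.py; python3 - <<'E'
from h import *
t=vision.get_image("top"); cv2.imwrite("pics/t2.png",cv2.resize(t[100:240,140:360],None,fx=3.6,fy=3.6,interpolation=2)[:,:,::-1])
E
```

```text
t 9.18 r 65.4 theta -124.55 z 0.1403 Fout(tool gets) 0.8 Ftan -7.9 Fz 6.1
```

View pics/t2.png

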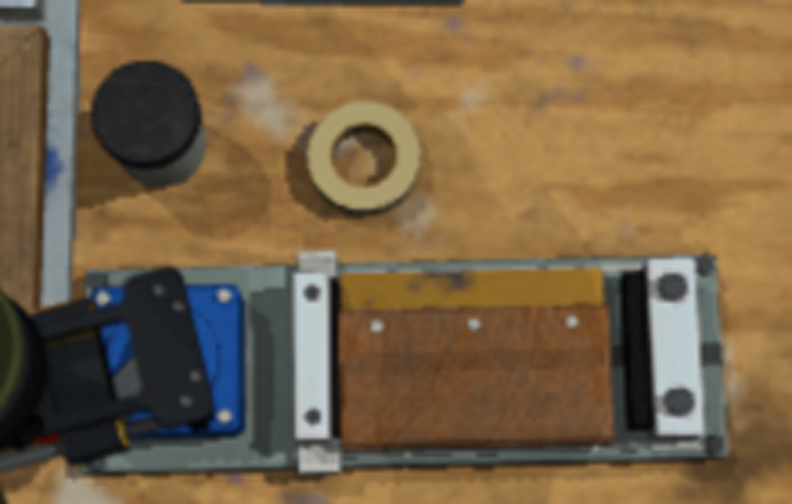

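The top view shows the jaw in contact with the squeegee (jaw face at about x=337). About 12 crop pixels, roughly 7 mm, remain to the pad at x=624. The bystanders haven't moved.

```bash
python3 c.py 236.8 68.3 9 5 69.3
```

```text
1 245.8 [9.0, -6.1]
2 254.8 [19.2, -9.7]
3 263.8 [29.9, -11.7]
4 272.8 [40.8, -12.1]
5 281.8 [51.6, -10.7]
```

>>> servo_tool(commands=[[[0,0,0,0,9.0,-6.1,20],[0,0,0,0,19.2,-9.7,20],[0,0,0,0,29.9,-11.7,20],[0,0,0,0,40.8,-12.1,20],[0,0,0,0,51.6,-10.7,20]]])

```text
time: 9.85
position: [0.6028, 0.1847, 0.1403]
tool_rot: [1.006, 1.319, -1.014]
ft_force: [-7.2, -7.2, 9.5]
grip_width: 0.32
```

```bash
python3 m.py;  python3 c.py 281.8 69.3 3 5 69.3
```

```text
t 9.85 r 65.0 theta -77.43 z 0.1403 Fout(tool gets) -6.9 Ftan -7.6 Fz 9.5
1 284.8 [3.5, 0.8]
2 287.8 [7.0, 1.9]
3 290.8 [10.4, 3.1]
4 293.8 [13.8, 4.4]
5 296.8 [17.1, 6.0]
```

>>> servo_tool(commands=[[[0,0,0,-0.5,3.5,0.8,20],[0,0,0,-1,7.0,1.9,20],[0,0,0,-1,10.4,3.1,20],[0,0,0,-1,13.8,4.4,20],[0,0,0,-1,17.1,6.0,20]]])

```text
time: 10.48
position: [0.6193, 0.1832, 0.1403]
tool_rot: [1.004, 1.322, -1.016]
ft_force: [-8.6, -6.9, 6.5]
grip_width: 0.321
```

```bash
python3 m.py;  python3 c.py 296.8 69.3 3 5 69.3;python3 c.py 311.8 69.3 2 5 69.3
```

```text
t 10.47 r 64.9 theta -62.81 z 0.1403 Fout(tool gets) -8.5 Ftan -7.0 Fz 6.5
1 299.8 [3.2, 1.7]
2 302.8 [6.3, 3.6]
3 305.8 [9.3, 5.6]
4 308.8 [12.2, 7.8]
5 311.8 [14.9, 10.2]
1 313.8 [1.8, 1.6]
2 315.8 [3.5, 3.3]
3 317.8 [5.1, 5.1]
4 319.8 [6.7, 6.9]
5 321.8 [8.3, 8.8]
```

>>> servo_tool(commands=[[[0,0,0,0,3.2,1.7,20],[0,0,0,0,6.3,3.6,20],[0,0,0,0,9.3,5.6,20],[0,0,0,0,12.2,7.8,20],[0,0,0,0,14.9,10.2,20]]])

```text
time: 11.1
position: [0.6353, 0.1777, 0.1403]
tool_rot: [1.003, 1.324, -1.017]
ft_force: [-11.2, -6.3, 6.8]
grip_width: 0.319
```

```bash
python3 m.py
```

```text
t 11.1 r 64.9 theta -47.8 z 0.1403 Fout(tool gets) -10.7 Ftan -7.2 Fz 6.8
```

>>> servo_tool(commands=[[[0,0,0,0,1.8,1.6,20],[0,0,0,0,3.5,3.3,20],[0,0,0,0,5.1,5.1,20],[0,0,0,0,6.6,7.0,20],[0,0,0,0,8.0,9.0,20]]])

```text
time: 11.72
position: [0.6445, 0.172, 0.1403]
tool_rot: [1.003, 1.326, -1.017]
ft_force: [-14.1, -6.2, 7.0]
grip_width: 0.322
```

```bash
python3 m.py; python3 c.py 321.8 69.2 2 5 68.5; python3 c.py 331.8 68.5 2 5 68.5; python3 - <<'E'
from h import *
t=vision.get_image("top"); cv2.imwrite("pics/t3.png",cv2.resize(t[150:240,200:350],None,fx=5,fy=5,interpolation=2)[:,:,::-1])
E
```

```text
t 11.72 r 65.0 theta -38.23 z 0.1403 Fout(tool gets) -13.4 Ftan -7.6 Fz 7.0
1 323.8 [0.9, 2.3]
2 325.8 [2.3, 4.3]
3 327.8 [3.6, 6.3]
4 329.8 [4.8, 8.3]
5 331.8 [6.0, 10.4]
1 333.8 [1.1, 2.1]
2 335.8 [2.1, 4.3]
3 337.8 [3.1, 6.5]
4 339.8 [3.9, 8.7]
5 341.8 [4.7, 11.0]
```

View pics/t3.png

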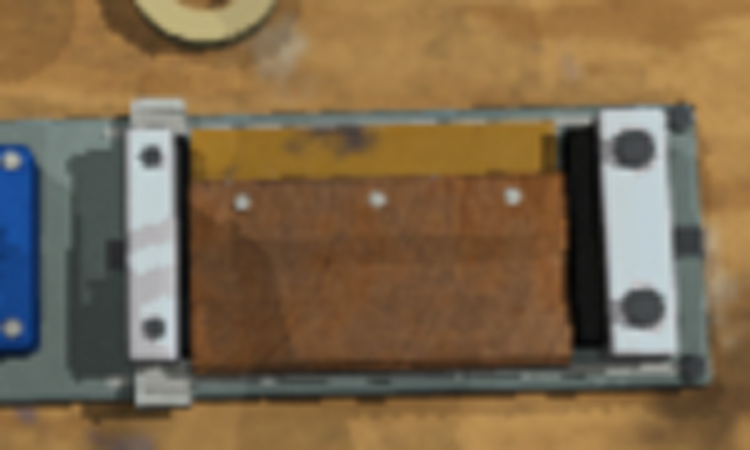

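The squeegee's right edge (x=570) is practically at the pad. The tangential force is 7.6 N, so it's just at contact, and I go on in small steps.

>>> servo_tool(commands=[[[0,0,0,0,0.8,2.3,20],[0,0,0,0,2.0,4.5,20],[0,0,0,0,3.0,6.6,20],[0,0,0,0,4.2,8.6,20],[0,0,0,0,5.4,10.7,20]]])

```text
time: 12.4
position: [0.6523, 0.1652, 0.1404]
tool_rot: [1.004, 1.328, -1.014]
ft_force: [-12.6, -2.4, 6.8]
grip_width: 0.319
```

```bash
python3 m.py
```

```text
t 12.4 r 64.9 theta -29.13 z 0.1404 Fout(tool gets) -10.7 Ftan -7.1 Fz 6.8
```

>>> servo_tool(commands=[[[0,0,0,0,1.1,2.1,20],[0,0,0,0,2.1,4.3,20],[0,0,0,0,3.0,6.5,20],[0,0,0,0,3.8,8.7,20],[0,0,0,0,4.4,11.0,20]]])

```text
time: 13.02
position: [0.659, 0.1571, 0.1404]
tool_rot: [1.004, 1.33, -1.012]
ft_force: [-13.3, -0.3, 5.8]
grip_width: 0.314
```

```bash
python3 m.py; python3 c.py 342 67.8 2 5 67.6;  python3 c.py 352 67.6 2 5 67.6
```

```text
t 13.03 r 64.9 theta -19.77 z 0.1404 Fout(tool gets) -11.0 Ftan -7.4 Fz 5.8
1 344.0 [0.5, 2.3]
2 346.0 [1.1, 4.6]
3 348.0 [1.6, 6.9]
4 350.0 [2.1, 9.2]
5 352.0 [2.5, 11.5]
1 354.0 [0.3, 2.3]
2 356.0 [0.5, 4.7]
3 358.0 [0.6, 7.0]
4 360.0 [0.7, 9.4]
5 362.0 [0.6, 11.8]
```

>>> servo_tool(commands=[[[0,0,0,0,0.5,2.3,20],[0,0,0,0,1.1,4.6,20],[0,0,0,0,1.5,6.9,20],[0,0,0,0,1.9,9.2,20],[0,0,0,0,2.2,11.5,20]]])

```text
time: 13.65
position: [0.6642, 0.1482, 0.1404]
tool_rot: [1.005, 1.331, -1.01]
ft_force: [-11.8, 2.0, 5.0]
grip_width: 0.318
```

```bash
python3 m.py
```

```text
t 13.65 r 64.8 theta -10.68 z 0.1404 Fout(tool gets) -9.7 Ftan -7.0 Fz 5.0
```

>>> servo_tool(commands=[[[0,0,0,0,0.3,2.3,20],[0,0,0,0,0.5,4.7,20],[0,0,0,0,0.6,7.0,20],[0,0,0,0,0.6,9.4,20],[0,0,0,0,0.5,11.8,20]]])

```text
time: 14.28
position: [0.6679, 0.1391, 0.1404]
tool_rot: [1.007, 1.333, -1.007]
ft_force: [-10.5, 5.2, 3.6]
grip_width: 0.321
```

```bash
python3 m.py; python3 c.py 2 67.4 2 5 67.4;  python3 c.py 12 67.4 2 5 67.4
```

```text
t 14.28 r 64.8 theta -1.99 z 0.1404 Fout(tool gets) -8.5 Ftan -8.1 Fz 3.6
1 4.0 [-0.1, 2.3]
2 6.0 [-0.3, 4.7]
3 8.0 [-0.6, 7.0]
4 10.0 [-1.0, 9.4]
5 12.0 [-1.4, 11.7]
1 14.0 [-0.5, 2.3]
2 16.0 [-1.1, 4.6]
3 18.0 [-1.8, 6.8]
4 20.0 [-2.6, 9.0]
5 22.0 [-3.4, 11.2]
```

Resistance starts to rise, so I use finer steps.

>>> servo_tool(commands=[[[0,0,0,0,0,1.5,20],[0,0,0,0,-0.1,3,20],[0,0,0,0,-0.3,4.7,20],[0,0,0,0,-0.4,6.0,20],[0,0,0,0,-0.6,7.0,20]]])

```text
time: 14.9
position: [0.6693, 0.1337, 0.1405]
tool_rot: [1.008, 1.334, -1.004]
ft_force: [-10.0, 7.7, 2.2]
grip_width: 0.32
```

```bash
python3 m.py
```

```text
t 14.9 r 64.9 theta 2.96 z 0.1405 Fout(tool gets) -8.1 Ftan -9.7 Fz 2.2
```

>>> servo_tool(commands=[[[0,0,0,0,-0.2,1.5,20],[0,0,0,0,-0.4,3,20],[0,0,0,0,-0.6,4.5,20],[0,0,0,0,-0.9,6.0,20],[0,0,0,0,-1.2,7.5,20]]])

```text
time: 15.52
position: [0.6704, 0.1275, 0.1405]
tool_rot: [1.009, 1.335, -1.002]
ft_force: [-9.6, 8.9, 2.1]
grip_width: 0.314
```

```bash
python3 m.py
```

```text
t 15.53 r 64.9 theta 8.48 z 0.1405 Fout(tool gets) -8.4 Ftan -10.0 Fz 2.1
```

>>> servo_tool(commands=[[[0,0,0,0,-0.3,1.2,20],[0,0,0,0,-0.5,2.4,20],[0,0,0,0,-0.8,3.6,20],[0,0,0,0,-1.1,4.8,20],[0,0,0,0,-1.4,6,20]]])

```text
time: 16.15
position: [0.6708, 0.1225, 0.1405]
tool_rot: [1.01, 1.335, -1.0]
ft_force: [-7.9, 10.3, 1.6]
grip_width: 0.321
```

```bash
python3 m.py
```

```text
t 16.15 r 64.9 theta 12.91 z 0.1405 Fout(tool gets) -7.5 Ftan -10.7 Fz 1.6
```

>>> servo_tool(commands=[[[0,0,0,0,-0.4,1.2,20],[0,0,0,0,-0.8,2.4,20],[0,0,0,0,-1.2,3.6,20],[0,0,0,0,-1.6,4.8,20],[0,0,0,0,-2.0,6,20]]])

```text
time: 16.77
position: [0.6708, 0.1172, 0.1405]
tool_rot: [1.011, 1.336, -0.998]
ft_force: [-7.5, 12.4, -0.4]
grip_width: 0.318
```

```bash
python3 m.py; python3 - <<'E'
from h import *
s,p,R=st(); print(p,s["ft_force"])
t=vision.get_image("top"); cv2.imwrite("pics/t4.png",cv2.resize(t[150:240,200:350],None,fx=5,fy=5,interpolation=2)[:,:,::-1])
E
python3 m.py
```

```text
t 16.77 r 64.9 theta 17.6 z 0.1405 Fout(tool gets) -8.0 Ftan -12.1 Fz -0.4
[0.6708182  0.11721048 0.14053021] [-7.49277559 12.3676689  -0.39444552]
t 16.82 r 64.9 theta 17.79 z 0.1405 Fout(tool gets) -7.0 Ftan -11.9 Fz 0.2
```

View pics/t4.png

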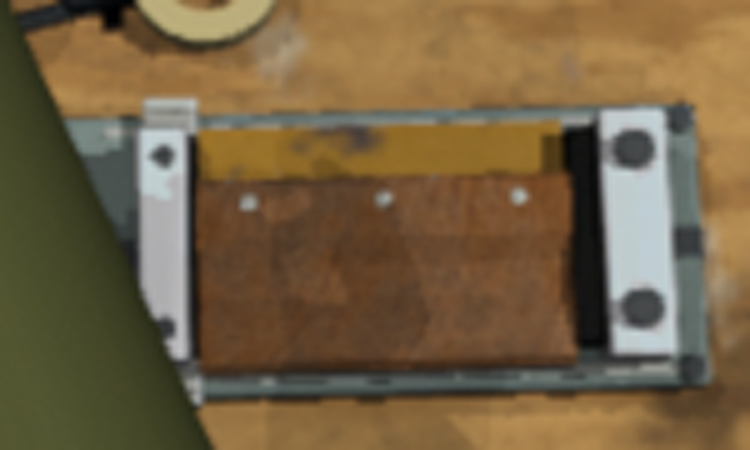

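The squeegee sits square between the jaw rubber (x=195) and the pad (x=575). Tangential force is 12 N against 7.2 N free, so about 60 N of clamping. I unload, open and rise.

>>> servo_tool(commands=[[[0,0,0,0,-0.3,-1.1,20],[0,0,0,0,-0.6,-2.3,20],[0,0,0,0,-0.6,-2.3,20]]])

```text
time: 17.2
position: [0.6708, 0.1172, 0.1406]
tool_rot: [1.011, 1.332, -1.0]
ft_force: [-4.0, 9.8, -1.0]
grip_width: 0.321
```

```bash
python3 m.py
```

```text
t 17.2 r 64.8 theta 17.6 z 0.1406 Fout(tool gets) -4.4 Ftan -9.6 Fz -1.0
```

>>> servo_tool(commands=[[[0,0,0,0,0,0,36],[0,0,0,0,0,0,50],[0,0,0,0,0,0,60],[0,0,0,0,0,0,60],[0,0,0,0,0,0,60]]])

```text
time: 17.82
position: [0.6727, 0.1087, 0.1392]
tool_rot: [1.009, 1.323, -1.009]
ft_force: [-0.3, -0.3, 0.0]
grip_width: 0.679
```

>>> servo_tool(commands=[[[0,0,0,-10,0,0,60],[0,0,0,-30,0,0,60],[0,0,0,-55,0,0,60],[0,0,0,-80,0,0,60],[0,0,0,-100,0,0,60]]])

```text
time: 18.45
position: [0.6726, 0.1102, 0.2417]
tool_rot: [1.01, 1.323, -1.007]
ft_force: [0.1, -0.2, -0.3]
grip_width: 0.691
```

>>> servo_tool(commands=[[[0,0,0,0,-25,25,60],[0,0,0,0,-50,60,60],[0,0,0,0,-75,100,60],[0,0,0,0,-100,140,60],[0,0,0,0,-110,160,60]]])

```text
time: 19.08
position: [0.6079, -0.0775, 0.2399]
tool_rot: [1.01, 1.321, -1.013]
ft_force: [-0.3, 0.1, 0.2]
grip_width: 0.693
```

```bash
python3 m.py; python3 - <<'E'
from h import *
im=vision.get_image("scene"); t=vision.get_image("top")
v=np.hstack([cv2.resize(x,None,fx=2.6,fy=2.6,interpolation=2) for x in (im[140:310,165:315],t[110:280,130:280])]); cv2.imwrite("pics/end.png",v[:,:,::-1])
m=lambda im:(lambda h:((h[...,0]<6)|(h[...,0]>174))&(h[...,1]>190)&(h[...,2]>90))(hsv(im))
S=np.zeros((384,512),bool);S[140:260,165:260]=m(im)[140:260,165:260]
U=np.zeros((384,512),bool);U[110:240,130:230]=m(t)[110:240,130:230]
a,b=big(S)[0],big(U)[0];print(a,b,two(ray("scene",*a[1]),ray("top",*b[1])))
E
```

```text
t 19.07 r 197.2 theta 104.84 z 0.2399 Fout(tool gets) -0.1 Ftan 0.3 Fz 0.2
(array([194, 161,  13,  12,  82], dtype=int32), array([200.07317073, 165.59756098])) (array([172, 150,  14,  14, 165], dtype=int32), array([178.33939394, 156.72727273])) (array([0.66961333, 0.11731049, 0.15966492]), np.float64(0.00040093647661149117))
```

View pics/end.png

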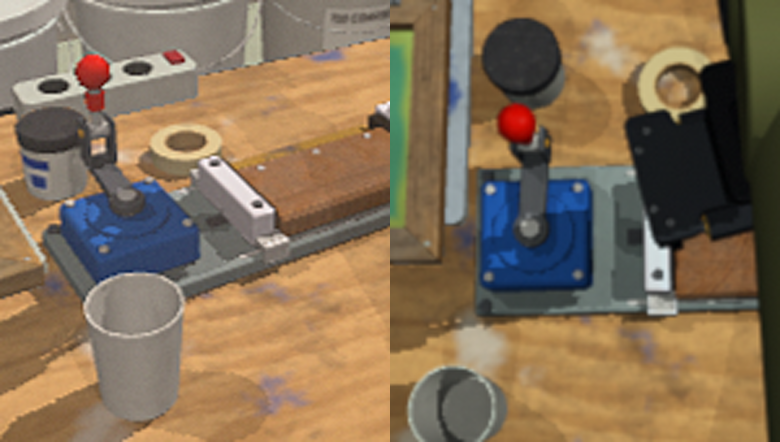

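The ball is at (0.670, 0.117, 0.160), the same place as when gripped. The handle is upright, and the jar, cup and tape stand where they were.

>>> servo_tool(commands=[[[0,0,0,0,0,0,60],[0,0,0,0,0,0,60],[0,0,0,0,0,0,60]]])

```text
time: 19.55
position: [0.6088, -0.072, 0.2389]
tool_rot: [1.007, 1.326, -1.006]
ft_force: [-0.1, 0.5, 1.1]
grip_width: 0.689
```

```bash
python3 -c "
from bench import close_job; print(close_job())"
```

```text
the job is handed in; nothing more can be done
None
```

The squeegee is clamped against the far fence and the job is handed in, after 19.6 s of robot time; the hand-in gives no verdict.

I swung the handle up to its stop: about 17 N outward moved it no further. I then cranked clockwise a little over one turn, keeping light outward pressure on the handle nearly all the way. At one point the arm was briefly pushing inward at 2.5 N, below the roughly 6 N that would fold it.

**Clamping force:** I stopped at about 12 N at the handle, against 7.2 N turning freely. That works out to roughly 60 N on the squeegee. Single readings scatter by about 0.5 N, so the true value is probably within 50 to 70 N.

**Last checks:**
- **Squeegee:** the view just before I let go shows it square between the jaw and the fence pad.
- **Handle:** after release it stands upright. The ball measured within about 1.5 mm of its gripped position in the horizontal plane. Its height read 160 mm rather than 155 mm, which fits the similar offset seen while gripping it.
- **On release:** the fingers sprang about 8 mm sideways as they opened, but the ball stayed in place.
- **Bystanders:** the jar, cup and tape roll are upright with no visible shift, though I did not re-measure them.
- **Robot:** it touches nothing, with about 1 N or less read at the wrist.

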